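# Set the pot under the overhead stirrer

## Robot

A 6-joint arm with a two-finger parallel gripper is mounted at the origin on a cart in front of the work surface, level with it; the furniture and walls round the work are solid. World frame = base frame: x ahead of the robot, y to its left, z up, the work surface at z = 0. Lengths are in m, angles in degrees, forces in N, time in s.
With the tool pointing down it reaches from about 0.325 to 0.925 m from the base axis. Payload 3.1 kg.
Tool frame: the origin (TCP) lies on the mounting face of the last link; the fingertips stand 173 mm ahead of it and the grasp point (between the pads) lies 155 mm ahead of it (robot.grasp_offset is the distance from the TCP to the grasp point, in m); z points along the fingers, y is the line along which they close (so a half turn about z gives the same grasp; the last joint's range is limited). The gripper opens to 85 mm and grips with 20 to 120 N. Pads are 22 mm wide; open, the fingers measure 114 mm over their backs; the gripper's body (76 mm by 85 mm) begins 54 mm behind the grasp point. The pads swing forward as they close: fully open they stand 13 mm farther back than shut.
Start: joints at [65.191, 12.427, 92.441, -0, 75.132, -6.429], TCP at [0.197, 0.593, 0.405] pointing down, gripper open.
Joint ranges: [-157.48, 157.48], [-44.54, 120.13], [17.64, 146.25], [-64.5, 244.5], [7.68, 150.69], [-147.95, 147.95]. Speed limits (degrees/s): [159.86, 159.86, 180, 180, 180, 180].

## Interface

Orientations are given as [roll, pitch, yaw] about the fixed x, y, z axes, in that order (R = Rz(yaw) Ry(pitch) Rx(roll)).
In Python, from cell import sense, read_camera, robot gives the robot as it stands. The module is installed in compiled form; this text tells all that it offers.
- The arm moves only by the tool play_rows, never from a script. Its argument "series" is a list of rows, each a list of 3 entries, a list of its own where there are three numbers: the shift along the tool's x, y, z in m, then the turn about the tool's z in degrees, then the opening, from 0 (shut) to 1 (fully open). A call has 1 to 8 rows; each row shifts and turns the commanded pose from where the row before left it, along the tool's axes as they then stand; what a row does not reach is not made up. A row lasts 1/12 s, in which the tool goes at most 41.7 mm and 7.16 degrees, less where a joint would pass 70% of its speed; a pose out of reach is approached as far as the arm can. A call is refused whole if a number of a shift passes 0.0417 or a number of a turn 7.16, either way. A call with a gripper value outside its range is refused whole. The fingers move at their own pace and stop on an object; "squeeze" is the grip in N (left out, the last holds). Time passes only in rows, so rows that do not move let the fingers close. It gives the time, the measured TCP pose, the force, the opening and the grip force at its end, in the units of the state.
- sense(): the state, without advancing time (a new reading comes with each control period).
- read_camera(name): name is "side" or "top" or "wrist"; returns a dict with "img" (480x640x3 uint8, red, green, blue), "vfov" (degrees; the focal length in pixels is half the picture's height over the tangent of half this angle, whatever the lens; pixels are square), "cx", "cy" (the principal point, pixels), "k1" (the pictures are not rectified: a ray, as slopes to the right and down, at radius r is drawn at 1 + k1 r^2 times it, then the intrinsics apply), "xyz" and "orientation" of the camera in the world. Camera axes: x right, y down, z forward; pixel columns grow to the right and rows downward; lengths in m; the calibration is good to about 2 mm. A picture is of the moment at which its call begins. There is no depth.
- robot.sign_off(): hands the job in; it is judged then, once.
The state is a dict: "t": time; "q": joint angles; "dq": joint speeds; "tau": joint torques, N m; "eef_pos": TCP position; "tcp_rot": TCP orientation; "wrist_force": force on the tool from outside, world axes, zero at the start; "ft_torque": the same for the moment, N m; "gripper_width": finger opening in m; "grasp_force": force on a finger pad.
Only numpy, scipy, OpenCV 4.12 (cv2) and the standard library are available. Lean on these libraries where they do the work, as an engineer would, in place of code of your own. Each camera call takes 0.05 s, during which the arm holds its last target. There are 200 camera calls.

## Task

Set up the stirring hotplate: carry the steel pot by its body, upright, to the open ring at the left of the hotplate, and let go of it there with its handle pointing to the front of the hotplate. The stirrer leaves no room above the other place, so then slide the pot along the hotplate, without lifting it, until it is fully home in the fork below the stirrer, its handle still to the front, and lower the stirrer head all the way down so that the paddle stands in the pot; leave the other things where they are.

Things in the scene. Friction and masses are not known exactly. Their poses are not given: they have to be found in the camera images.
- pot: Open steel pot with a long side handle, about 0.5 kg, standing on the bare worktop at the left (a tall black imager begins at world y = +0.44 m, beside it). Round body 62 mm outside diameter (64 over the rolled rim), 70 mm high, wall 3 mm. Origin: centre of its underside; z up along its axis; the handle points along its own -x.
- pot_handle: The pot's handle, rigidly part of it; same origin and axes as the pot. Level, its middle 50 mm above the pot's underside, along the pot's -x: a steel strap 14 mm wide, 5 mm thick from 31 to 75 mm from the pot's axis, then a black grip 18 mm wide, 13 mm thick from 74 to 152 mm.
- handle_grip (a point): Point inside the black grip of the pot's handle, 120 mm from the pot's axis, 50 mm above the pot's underside.
- hotplate: Slim two-place hotplate, fixed to the worktop: 150 mm deep (its x, away from the robot), 290 mm wide (its y, to the left), flat black top 30 mm above the worktop. Origin: centre of its underside. Two places 150 mm apart are marked by thin printed rings. A 13 mm stand rod rises to 296 mm above the worktop at x = +55, y = -75 mm.
- loading_ring (a point): Centre of the left, open ring, on the hotplate's top, at x = -20, y = +75 mm of the hotplate. The inner ring is 69 mm across, a little larger than the pot.
- fork_centre (a point): Centre of the right place, on the top, at x = -20, y = -75 mm of the hotplate, below the stirrer. Round it stands a low U-shaped fork of 10 mm round bar (6 to 16 mm above the top), 66 mm wide inside, closed by a half circle about this point on the right (-y), open to the left; its mouth flares from 40 mm left of this point to 88 mm wide at 62 mm. Pot home: bottomed in it, axis within 2 mm.
- stirrer_head (a joint): How far the stirrer head is down its rod (m): 0 top, 0.055 stop; starts at most 0.008. Held by friction, no spring: stays where left, sinks under 4 to 6 N on its knob. At 0 the paddle (46 mm across) hangs 18 mm above the pot's rim; at 0.055 it is inside and the clear cover (72 mm) hangs 1.5 mm over the rim. A pot over 5 mm off centre blocks it.
- knob_top (a point): Top centre of the black knob (29 mm across, 14 mm high) on the stirrer motor (49 mm across), on the shaft axis above the fork centre; 221 mm above the hotplate's top at joint 0; goes straight down with the head.
- tip_box: Bystander, to be left alone: white pipette-tip box with a blue rack of yellow tips, 76 x 119 x 62 mm, behind the pot. Origin: centre of its underside.
- bottle: Bystander, to be left alone: small clear bottle with a screw cap, 56 mm across, 104 mm tall, behind the pot. Origin: centre of its underside.
- petri_dish: Bystander, to be left alone: round flat dish, 61 mm across, 15 mm high, near the front edge. Origin: centre of its underside.
- tube_rack: Bystander, to be left alone: flat lilac tube rack, 65 x 103 x 22 mm, lying in front of the gel tank. Origin: centre of its underside.
- timer: Bystander, to be left alone: small white bench timer, 62 x 66 x 19 mm, lying near the front edge. Origin: centre of its underside.
- casting_tray: Bystander, to be left alone: long red gel casting tray, 52 x 190 x 18 mm, lying in front of the hotplate. Origin: centre of its underside.
- pipette: Bystander, to be left alone: black pipette, 233 x 95 x 28 mm, lying right of the casting tray. Origin: middle of its underside.

How it is judged (in metres and radians):
On the way, in this order (a step that is already met when the one before it is completed fails the run):
1. the pot stands upright on the hotplate, within 15 mm of the centre of the loading ring, handle to the front, let go (horizontal distance between pot and loading_ring below 0.015 m and z of pot in the frame of hotplate between 0.026 and 0.034 m and angle between pot's own z axis and vertical below 0.06 rad and x of handle_grip in the frame of hotplate below -0.11 m and contact force between the fingers and pot below 0.2 N), for 0.2 s.
2. the pot stands on the hotplate home in the fork (axis within 4.5 mm of its centre), handle to the front, the stirrer head still up (horizontal distance between pot and fork_centre below 0.0045 m and z of pot in the frame of hotplate between 0.026 and 0.034 m and angle between pot's own z axis and vertical below 0.06 rad and x of handle_grip in the frame of hotplate below -0.11 m and value of joint stirrer_head below 0.02 m), for 0.1 s.
3. the stirrer head is lowered to its stop (within 4 mm) (horizontal distance between pot and fork_centre below 0.0045 m and z of pot in the frame of hotplate between 0.026 and 0.034 m and angle between pot's own z axis and vertical below 0.06 rad and x of handle_grip in the frame of hotplate below -0.11 m and value of joint stirrer_head above 0.051 m), for 0.2 s.
At the end, for the whole second after the job is handed in: The pot stands upright, at rest and released on the hotplate, its axis within 4.5 mm of the fork centre, its handle to the front (within about 40 degrees: grip point over 110 mm in front of the hotplate's middle), and the stirrer head is down within 4 mm of its stop (joint over 0.051) (all of step 3 and contact force between the fingers and pot below 0.2 N and linear speed of pot below 0.01 m/s); the robot touches nothing.
It fails at once if the pot is tipped by more than about 20 degrees (angle between pot's own z axis and vertical above 0.35 rad).
It fails at once if the pot is carried by its handle (handle touched by the fingers while the pot's underside is more than 50 mm above the worktop) (contact force between the fingers and pot_handle above 1 N and height (world z) of pot above 0.05 m).
It fails at once if the pot is lifted more than 8 mm (and less than 60 mm) off the hotplate's top between the loading ring and the fork (y of pot in the frame of hotplate between -0.11 and 0.045 m and x of pot in the frame of hotplate between -0.08 and 0.04 m and z of pot in the frame of hotplate between 0.038 and 0.09 m).
It fails at once if one of the things standing about is shifted by more than 30 mm (distance of any of tip_box, bottle, petri_dish, tube_rack, timer, casting_tray, pipette from where it was at the start of the episode above 0.03 m).
It also fails if it takes over 61 s, if anything falls off the work surface, if the arm or the gripper's body presses on something with over 40 N, if the wrist force passes 120 N, or if a joint passes its speed limit or range.

## Working session

There is one attempt and no reset: what is moved stays moved. The work goes in short steps, Python scripts to look and compute and a tool call to move; the robot and the scene stay as the last step left them, time stands still between calls to the robot, and variables do not carry over. Pictures are saved under pics/ and viewed, at most 10 in all, crops included, and the job is handed in when it is done.

Besides the shell and the picture viewer there is one more tool, called after "Emit:" as name(argument=value, ...), one argument or row to a line, values as JSON. play_rows: Moves the arm, as the interface text tells. Its arguments: {"type":"object","properties":{"series":{"type":"array"},"squeeze":{"type":"number"}},"required":["series"]}

```bash
mkdir -p pics; cat > h.py <<'E'
import numpy as np, cv2
from scipy.spatial.transform import Rotation as R
from cell import sense, read_camera, robot
def cam(n):
    c=read_camera(n); 
    f=240/np.tan(np.radians(c['vfov'])/2)
    c['K']=np.array([[f,0,c['cx']],[0,f,c['cy']],[0,0,1.]]); c['D']=np.array([c['k1'],0,0,0.])
    c['Rm']=R.from_euler('xyz',c['orientation'],degrees=True).as_matrix()
    return c
def save(c,n): cv2.imwrite('pics/'+n,c['img'][...,::-1])
def onz(c,px,z):
    p=cv2.undistortPoints(np.array(px,float).reshape(-1,1,2),c['K'],c['D']).reshape(-1,2)
    d=np.c_[p,np.ones(len(p))]@c['Rm'].T
    o=np.array(c['xyz']); return o+d*((z-o[2])/d[:,2])[:,None]
def proj(c,P):
    q=(np.array(P,float).reshape(-1,3)-c['xyz'])@c['Rm']
    return cv2.projectPoints(q,np.zeros(3),np.zeros(3),c['K'],c['D'])[0].reshape(-1,2)
E
python3 - <<'E'
from h import *
import pickle
for n in['top','side','wrist']:
    c=cam(n); save(c,n+'0.png'); pickle.dump(c,open(n+'0.pkl','wb')); print(n,c['xyz'],c['orientation'],c['vfov'],c['k1'])
print(sense())
E
```

```text
top [0.24928098 0.03238339 1.52515533] [-169.27296903    0.74139243  -91.71155346] 45.145657695399215 0.04393535822198981
side [ 0.18370394 -0.67079288  1.15876352] [-141.45437468   -0.89390609  -24.30409397] 47.12511336540977 -0.08044639391915756
wrist [0.12104406 0.61687171 0.37311345] [161.85321716   0.16238775  71.62849584] 61.80352063420376 -0.04695671449723934
{'t': 0.15, 'q': array([ 6.51921528e+01,  1.24677335e+01,  9.25102090e+01, -4.90753376e-04,
        7.51327171e+01, -6.42847670e+00]), 'dq': array([ 0.01193208, -0.10392351, -0.18820038, -0.05846009, -0.07657912,
        0.00956548]), 'tau': array([-1.18736905e-03, -3.97447729e+01, -3.04414594e+01, -3.12302427e-04,
        5.77049635e-03,  2.58050852e-05]), 'eef_pos': array([0.19691365, 0.59283928, 0.40363216]), 'tcp_rot': array([-1.79889983e+02, -1.19186588e-02,  1.61620744e+02]), 'wrist_force': array([ 0.21447478, -0.05064071,  0.61575447]), 'ft_torque': array([ 0.04025855,  0.00047484, -0.00931965]), 'grasp_force': 0.0, 'gripper_width': 0.08563916389747993}
```

View pics/top0.png

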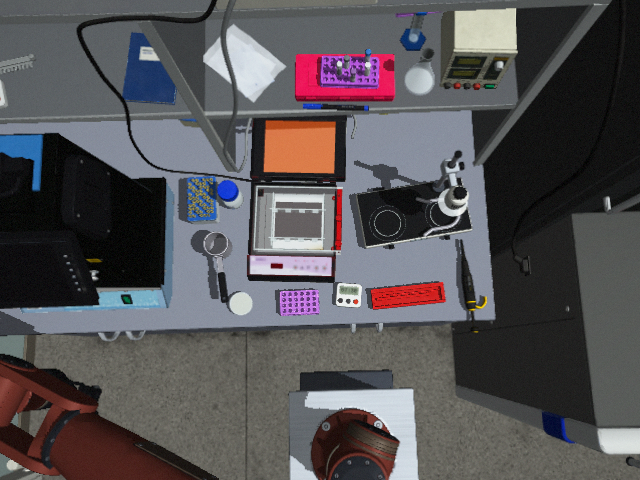

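View pics/side0.png

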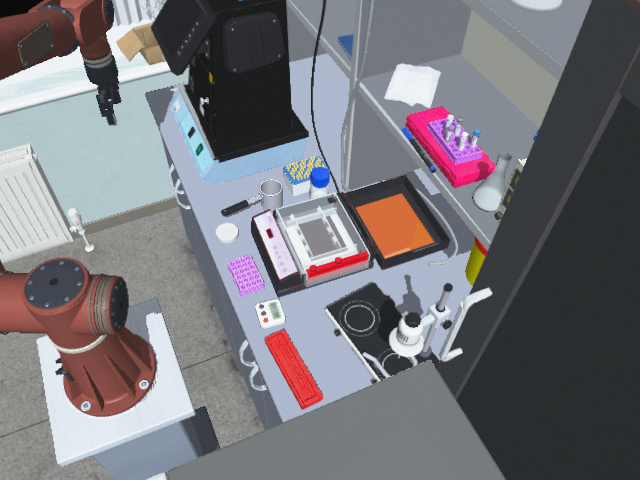

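The top view shows the pot at about (216,243) with its handle down to (224,300). The hotplate is centred at about (413,212), with the left ring at (387,223) and the stirrer at about (455,200). I'll enlarge both areas.

```bash
python3 - <<'E'
from h import *
import pickle
c=pickle.load(open('top0.pkl','rb'))
im=c['img'][...,::-1]
a=cv2.resize(im[165:315,185:255],None,fx=4,fy=4,interpolation=cv2.INTER_CUBIC)
b=cv2.resize(im[150:270,345:475],None,fx=4,fy=4,interpolation=cv2.INTER_CUBIC)
o=np.zeros((600,800,3),np.uint8);o[:,:280]=a;o[:480,280:800]=b
cv2.imwrite('pics/crop1.png',o)
E
```

```text
(no output)
```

View pics/crop1.png

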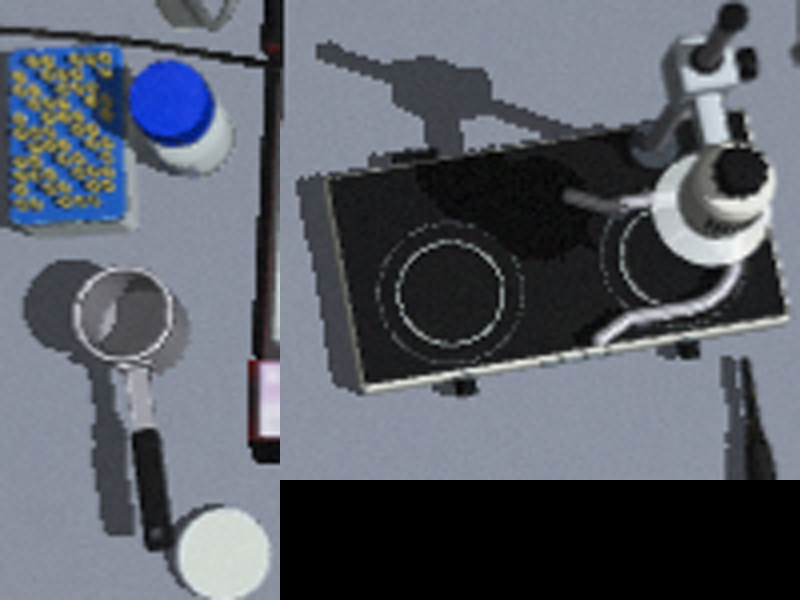

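The crop shows the rim centre at (124,314) and the handle end at (157,550). The ring centre is at (451,293), the plate corners are FL (367,391), BL (330,178) and FR (790,318), and the knob top is at (739,174). The petri dish lies beside the handle end.

```bash
python3 - <<'E'
from h import *
import pickle
c=pickle.load(open('top0.pkl','rb'))
A=lambda x,y:(185+(x-1.5)/4,165+(y-1.5)/4)
B=lambda x,y:(345+(x-281.5)/4,150+(y-1.5)/4)
print('rim',onz(c,[A(124,314)],.07),'edges',onz(c,[A(74,314),A(174,314)],.07))
print('grip end',onz(c,[A(156,548)],.0565), 'strap start', onz(c,[A(134,375)],.052))
print('dish',onz(c,[A(222,552)],.015), 'bottle cap',onz(c,[A(172,100)],.104))
print('ring',onz(c,[B(451,293)],.03),onz(c,[B(398,293),B(504,293)],.03))
k=onz(c,[B(367,391),B(330,178),B(790,318)],.03);print('corners',k)
print('knob',onz(c,[B(739,174)],.251))
d=k[0]-k[2];print('yaw',np.degrees(np.arctan2(-d[0],d[1])),np.linalg.norm(d)); d=k[1]-k[0];print(np.degrees(np.arctan2(d[1],d[0])),np.linalg.norm(d))
E
```

```text
rim [[0.52781258 0.33253732 0.07      ]] edges [[0.52884874 0.36455958 0.07      ]
 [0.52677615 0.30049799 0.07      ]]
grip end [[0.37855711 0.31390174 0.0565    ]] strap start [[0.49094302 0.32952332 0.052     ]]
dish [[0.37820791 0.27879878 0.015     ]] bottle cap [[0.65912994 0.29576715 0.104     ]]
ring [[ 0.57530722 -0.11400242  0.03      ]] [[ 0.57646169 -0.07901194  0.03      ]
 [ 0.57415196 -0.14894999  0.03      ]]
corners [[ 0.51130018 -0.05575898  0.03      ]
 [ 0.65656745 -0.03712119  0.03      ]
 [ 0.55111834 -0.33532721  0.03      ]]
knob [[ 0.59073371 -0.25854386  0.251     ]]
yaw 8.10596810272943 0.2823895856552046
7.311108039082931 0.1464580067785033
```

Emit:
play_rows(
  series=[
    [[0, 0, 0], -6.4, 1],
    [[0, 0, 0], -6.4, 1],
    [[0, 0, 0], -6.4, 1],
    [[0, 0, 0], -6.3, 1],
    [[0, -0.036, 0], 0, 1],
    [[0, -0.036, 0], 0, 1],
    [[0, -0.036, 0], 0, 1],
    [[0, -0.036, 0], 0, 1],
  ],
  squeeze=40,
)

```text
t: 0.82
eef_pos: [0.2147, 0.4488, 0.4039]
tcp_rot: [-179.9, -0.0, -172.8]
wrist_force: [0.7, -0.1, 0.0]
gripper_width: 0.0854
grasp_force: 0.0
```

Emit:
play_rows(
  series=[
    [[0, -0.036, 0], 0, 1],
    [[0, -0.036, 0], 0, 1],
    [[-0.03, -0.036, 0], 0, 1],
    [[-0.035, -0.005, 0], 0, 1],
    [[-0.035, -0.005, 0], 0, 1],
    [[-0.035, -0.005, 0], 0, 1],
    [[-0.035, -0.005, 0], 0, 1],
    [[-0.035, -0.005, 0], 0, 1],
  ],
)

```text
t: 1.48
eef_pos: [0.4326, 0.3466, 0.4044]
tcp_rot: [-180.0, -0.0, -172.9]
wrist_force: [-0.9, 0.6, 0.5]
gripper_width: 0.0854
grasp_force: 0.0
```

```bash
python3 - <<'E'
from h import *
import pickle
c=cam('wrist'); save(c,'w1.png'); pickle.dump(c,open('w1.pkl','wb'));print(c['xyz'],c['orientation'],sense()['eef_pos'])
print(proj(c,[[.528,.3325,.07],[.3786,.3139,.05]]))
E
```

```text
[0.35327042 0.33575345 0.37403846] [1.61881315e+02 5.11715469e-02 9.70991907e+01] [0.43797758 0.34621403 0.40439729]
[[284.93759415 322.79002754]
 [282.47198058 140.43327975]]
```

View pics/w1.png

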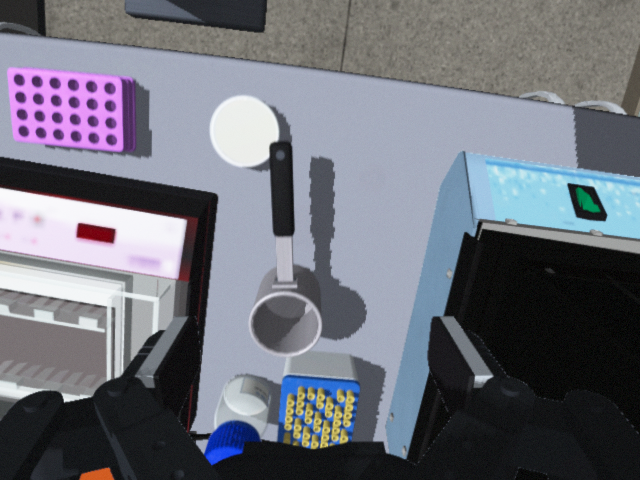

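The wrist view shows the rim centre at (286,323) and the handle end at (280,143), which matches the prediction. Next I go over the pot and down.

Emit:
play_rows(
  series=[
    [[-0.03, -0.008, 0], 0, 1],
    [[-0.03, -0.008, 0], 0, 1],
    [[-0.0276, -0.0085, 0], 0, 1],
    [[0, 0, 0.035], 0, 1],
    [[0, 0, 0.035], 0, 1],
    [[0, 0, 0.035], 0, 1],
    [[0, 0, 0], 0, 1],
    [[0, 0, 0], 0, 1],
  ],
)

```text
t: 2.2
eef_pos: [0.5195, 0.3332, 0.2967]
tcp_rot: [-179.9, -0.4, -172.9]
wrist_force: [-1.0, 0.9, 0.4]
gripper_width: 0.0855
grasp_force: 0.0
```

Emit:
play_rows(
  series=[
    [[-0.0085, 0, 0], 0, 1],
    [[0, 0, 0.035], 0, 1],
    [[0, 0, 0.035], 0, 1],
    [[0, 0, 0.025], 0, 1],
    [[0, 0, 0], 0, 1],
    [[0, 0, 0], 0, 1],
  ],
)

```text
t: 2.7
eef_pos: [0.5303, 0.3353, 0.2061]
tcp_rot: [180.0, 0.1, -172.9]
wrist_force: [-1.3, 0.2, -0.1]
gripper_width: 0.0855
grasp_force: 0.0
```

Emit:
play_rows(
  series=[
    [[0.002, -0.002, 0.006], 0, 1],
    [[0, 0, 0], 0, 0.5],
    [[0, 0, 0], 0, 0.5],
    [[0, 0, 0], 0, 0.5],
    [[0, 0, 0], 0, 0.5],
    [[0, 0, 0], 0, 0.5],
    [[0, 0, 0], 0, 0.5],
    [[0, 0, 0], 0, 0.5],
  ],
  squeeze=50,
)

```text
t: 3.37
eef_pos: [0.529, 0.3333, 0.2017]
tcp_rot: [179.9, 0.3, -172.9]
wrist_force: [-0.4, -0.4, 6.7]
gripper_width: 0.0619
grasp_force: 55.1
```

Emit:
play_rows(
  series=[
    [[0, 0, -0.015], 0, 0.5],
    [[0, 0, -0.03], 0, 0.5],
    [[0, 0, -0.035], 0, 0.5],
    [[0, 0, -0.035], 0, 0.5],
    [[0, 0, -0.035], 0, 0.5],
    [[0, 0, -0.035], 0, 0.5],
    [[0, 0, -0.015], 0, 0.5],
    [[0, 0, 0], 0, 0.5],
  ],
)

```text
t: 4.03
eef_pos: [0.5288, 0.3332, 0.4047]
tcp_rot: [179.8, 0.6, -172.9]
wrist_force: [0.9, 0.3, -3.4]
gripper_width: 0.0616
grasp_force: 56.5
```

Emit:
play_rows(
  series=[
    [[0, -0.015, 0], 0, 0.5],
    [[0.001, -0.03, 0], 0, 0.5],
    [[0.001, -0.035, 0], 0, 0.5],
    [[0.001, -0.035, 0], 0, 0.5],
    [[0.001, -0.035, 0], 0, 0.5],
    [[0.001, -0.035, 0], 0, 0.5],
    [[0.001, -0.035, 0], 0, 0.5],
    [[0.001, -0.035, 0], 0, 0.5],
  ],
)

```text
t: 4.7
eef_pos: [0.5508, 0.0765, 0.3948]
tcp_rot: [180.0, -0.4, -172.9]
wrist_force: [0.2, 0.5, -4.2]
gripper_width: 0.0618
grasp_force: 56.5
```

Emit:
play_rows(
  series=[
    [[0.001, -0.035, 0], 0, 0.5],
    [[0.001, -0.035, 0], 0, 0.5],
    [[0, -0.035, 0], 0, 0.5],
    [[0, -0.035, 0], 0, 0.5],
    [[0, -0.035, 0], 0, 0.5],
    [[0, -0.02, 0], 0, 0.5],
    [[0, 0, 0], 0, 0.5],
    [[0, 0, 0], 0, 0.5],
  ],
)

```text
t: 5.37
eef_pos: [0.5732, -0.1165, 0.3951]
tcp_rot: [179.8, -0.3, -173.1]
wrist_force: [-0.7, 0.9, -3.7]
gripper_width: 0.0621
grasp_force: 56.7
```

Emit:
play_rows(
  series=[
    [[-0.002, 0.001, 0.02], 0, 0.5],
    [[0, 0, 0.035], 0, 0.5],
    [[0, 0, 0.035], 0, 0.5],
    [[0, 0, 0.035], 0, 0.5],
    [[0, 0, 0.02], 0, 0.5],
    [[0, 0, 0.01], 0, 0.5],
    [[0, 0, 0], 0, 0.5],
    [[0, 0, 0], 0, 0.5],
  ],
)

```text
t: 6.03
eef_pos: [0.5761, -0.1131, 0.2432]
tcp_rot: [180.0, -0.1, -172.8]
wrist_force: [1.4, -0.2, -3.0]
gripper_width: 0.0619
grasp_force: 56.8
```

```bash
python3 - <<'E'
from h import *
import pickle
c=cam('side'); pickle.dump(c,open('s2.pkl','wb'))
d=cam('top'); pickle.dump(d,open('t2.pkl','wb'))
a=cv2.resize(c['img'][260:390,310:450,::-1],(646,600),interpolation=cv2.INTER_CUBIC)
cv2.imwrite('pics/s2.png',a);print(sense()['eef_pos'])
E
```

```text
[ 0.57755839 -0.11382746  0.24585335]
```

View pics/s2.png

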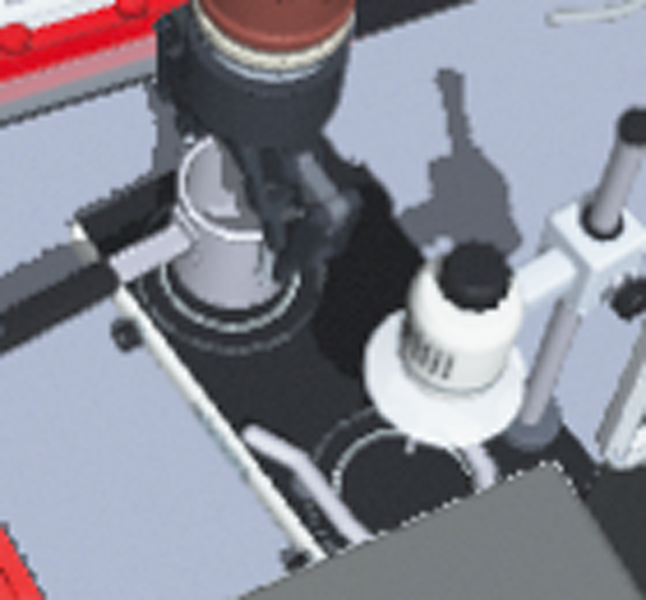

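The pot hangs just above the ring, concentric with it. I lower it gently.

Emit:
play_rows(
  series=[
    [[0, 0, 0.006], 0, 0.5],
    [[0, 0, 0.004], 0, 0.5],
    [[0, 0, 0.002], 0, 0.5],
    [[0, 0, 0], 0, 0.5],
    [[0, 0, 0], 0, 0.5],
  ],
)

```text
t: 6.55
eef_pos: [0.5764, -0.1139, 0.2318]
tcp_rot: [-180.0, 0.0, -172.9]
wrist_force: [-0.2, -0.1, -4.1]
gripper_width: 0.0615
grasp_force: 56.8
```

Emit:
play_rows(
  series=[
    [[0, 0, 0.001], 0, 0.5],
    [[0, 0, 0.001], 0, 0.5],
    [[0, 0, 0], 0, 0.5],
  ],
)

```text
t: 6.8
eef_pos: [0.5766, -0.1139, 0.2317]
tcp_rot: [180.0, -0.0, -172.9]
wrist_force: [-5.3, 1.6, 6.7]
gripper_width: 0.062
grasp_force: 57.6
```

Emit:
play_rows(
  series=[
    [[0, 0, 0], 0, 0.85],
    [[0, 0, 0], 0, 0.85],
    [[0, 0, 0], 0, 1],
    [[0, 0, 0], 0, 1],
    [[0, 0, 0], 0, 1],
    [[0, 0, 0], 0, 1],
    [[0, 0, -0.02], 0, 1],
    [[0, 0, -0.035], 0, 1],
  ],
)

```text
t: 7.47
eef_pos: [0.5739, -0.1131, 0.28]
tcp_rot: [179.7, -0.6, -172.9]
wrist_force: [0.7, 0.3, -0.3]
gripper_width: 0.0859
grasp_force: 0.0
```

Emit:
play_rows(
  series=[
    [[0, 0, -0.035], 0, 1],
    [[0, 0, -0.02], 0, 1],
    [[0.02, 0, 0], 0, 1],
    [[0.03, 0, 0], 0, 0.6],
    [[0.035, 0, 0], 0, 0.6],
    [[0.035, 0, 0], 0, 0.6],
    [[0, 0, 0], 0, 0.6],
    [[0, 0, 0], 0, 0.6],
  ],
)

```text
t: 8.13
eef_pos: [0.4556, -0.1285, 0.339]
tcp_rot: [180.0, -0.1, -173.0]
wrist_force: [0.5, -0.8, 0.6]
gripper_width: 0.051
grasp_force: 0.0
```

```bash
python3 - <<'E'
from h import *
import pickle
d=cam('top'); w=cam('wrist'); pickle.dump((d,w),open('t3.pkl','wb'))
o=np.zeros((600,800,3),np.uint8)
o[:300,:400]=cv2.resize(w['img'][...,::-1],(400,300),interpolation=cv2.INTER_AREA)
o[:600,400:]=cv2.resize(d['img'][165:315,360:460,::-1],(400,600),interpolation=cv2.INTER_CUBIC)
cv2.imwrite('pics/t3.png',o);print(sense()['eef_pos'])
E
```

```text
[ 0.45797037 -0.12891224  0.3403632 ]
```

View pics/t3.png

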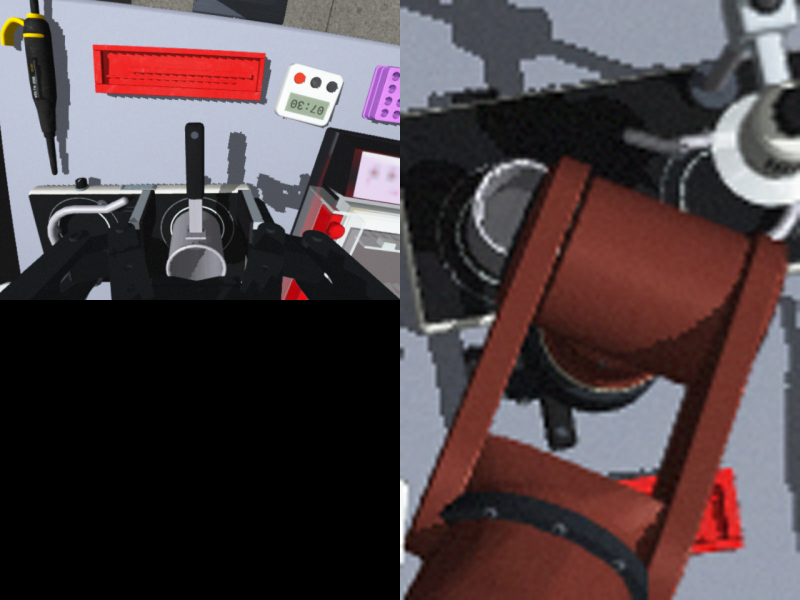

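The wrist view (half size) shows the pot in the ring, with the handle end at about (195,126), the strap start at about (194,235) and the rim centre at about (195,262).

```bash
python3 - <<'E'
from h import *
import pickle
d,w=pickle.load(open('t3.pkl','rb'))
e=onz(w,[(312,201)],.0865)[0]; r=onz(w,[(311,419)],.10)[0]; m=onz(w,[(311,318)],.0865)[0]
print(e,m,r); v=r-e; print(np.degrees(np.arctan2(v[1],v[0])),np.hypot(v[0],v[1]))
print(proj(w,[[.5755,-.114,.1],[.5755-.149,-.114-.0186,.085]]))
E
```

```text
[ 0.42690318 -0.13474482  0.0865    ] [ 0.50098984 -0.12626838  0.0865    ] [ 0.56726805 -0.11808436  0.1       ]
6.76899368803324 0.14135015504671625
[[315.64525574 429.46649643]
 [315.83314254 200.19711413]]
```

Emit:
play_rows(
  series=[
    [[0, -0.002, 0.02], 0, 0.6],
    [[0, 0, 0.035], 0, 0.6],
    [[0, 0, 0.035], 0, 0.6],
    [[0, 0, 0.015], 0, 0.6],
    [[0, 0, 0], 0, 0.6],
    [[0, 0, 0], 0, 0.6],
  ],
  squeeze=30,
)

```text
t: 8.73
eef_pos: [0.4585, -0.1307, 0.2342]
tcp_rot: [180.0, -0.1, -172.8]
wrist_force: [0.0, -0.3, 0.2]
gripper_width: 0.0513
grasp_force: 0.0
```

Emit:
play_rows(
  series=[
    [[0, 0, 0], 0, 0.1],
    [[0, 0, 0], 0, 0.1],
    [[0, 0, 0], 0, 0.1],
    [[0, 0, 0], 0, 0.1],
    [[0, 0, 0], 0, 0.1],
    [[0, 0, 0], 0, 0.1],
    [[0, 0, 0], 0, 0.1],
    [[0, 0, 0], 0, 0.1],
  ],
)

```text
t: 9.4
eef_pos: [0.4582, -0.1308, 0.2355]
tcp_rot: [-179.9, 0.1, -172.9]
wrist_force: [1.6, 0.1, 2.2]
gripper_width: 0.0175
grasp_force: 29.8
```

Emit:
play_rows(
  series=[
    [[0, -0.005, 0], 0, 0.1],
    [[0, -0.01, 0], 0, 0.1],
    [[0, -0.015, 0], 0, 0.1],
    [[0, -0.015, 0], 0, 0.1],
    [[0, -0.015, 0], 0, 0.1],
    [[0, -0.015, 0], 0, 0.1],
    [[0, -0.005, 0], 0, 0.1],
    [[0, 0, 0], 0, 0.1],
  ],
)

```text
t: 10.07
eef_pos: [0.4676, -0.2119, 0.2348]
tcp_rot: [-179.9, -0.0, -173.0]
wrist_force: [-0.8, -2.2, 2.9]
gripper_width: 0.0176
grasp_force: 29.9
```

Emit:
play_rows(
  series=[
    [[0, -0.007, 0], 0, 0.1],
    [[0, -0.01, 0], 0, 0.1],
    [[0, -0.01, 0], 0, 0.1],
    [[0, -0.01, 0], 0, 0.1],
    [[0, -0.008, 0], 0, 0.1],
    [[0, -0.005, 0], 0, 0.1],
    [[0, 0, 0], 0, 0.1],
  ],
)

```text
t: 10.65
eef_pos: [0.4739, -0.2612, 0.2349]
tcp_rot: [-179.9, 0.0, -173.0]
wrist_force: [0.3, 1.4, 2.8]
gripper_width: 0.0174
grasp_force: 29.9
```

Emit:
play_rows(
  series=[
    [[0, -0.005, 0], 0, 0.1],
    [[0, -0.005, 0], 0, 0.1],
    [[0, -0.003, 0], 0, 0.1],
    [[0, 0, 0], 0, 0.1],
  ],
)

```text
t: 10.98
eef_pos: [0.4755, -0.2729, 0.2348]
tcp_rot: [-180.0, 0.0, -172.9]
wrist_force: [1.2, 2.2, 1.2]
gripper_width: 0.0175
grasp_force: 30.5
```

Emit:
play_rows(
  series=[
    [[0, -0.003, 0], 0, 0.1],
    [[0, -0.002, 0], 0, 0.1],
    [[0, -0.002, 0], 0, 0.1],
    [[0, 0, 0], 0, 0.1],
  ],
)

```text
t: 11.32
eef_pos: [0.4767, -0.2791, 0.2346]
tcp_rot: [179.9, 0.1, -172.9]
wrist_force: [3.0, 5.0, 0.1]
gripper_width: 0.0173
grasp_force: 32.1
```

```bash
python3 - <<'E'
from h import *
import pickle
d=cam('side'); w=cam('wrist'); pickle.dump((d,w),open('t4.pkl','wb'))
o=np.zeros((600,800,3),np.uint8)
o[:300,:400]=cv2.resize(w['img'][240:480,160:480,::-1],(400,300))
o[:,400:]=cv2.resize(d['img'][275:395,350:430,::-1],(400,600),interpolation=cv2.INTER_CUBIC)
cv2.imwrite('pics/t4.png',o);print(sense()['eef_pos'])
E
```

```text
[ 0.47670573 -0.27898993  0.23459028]
```

View pics/t4.png

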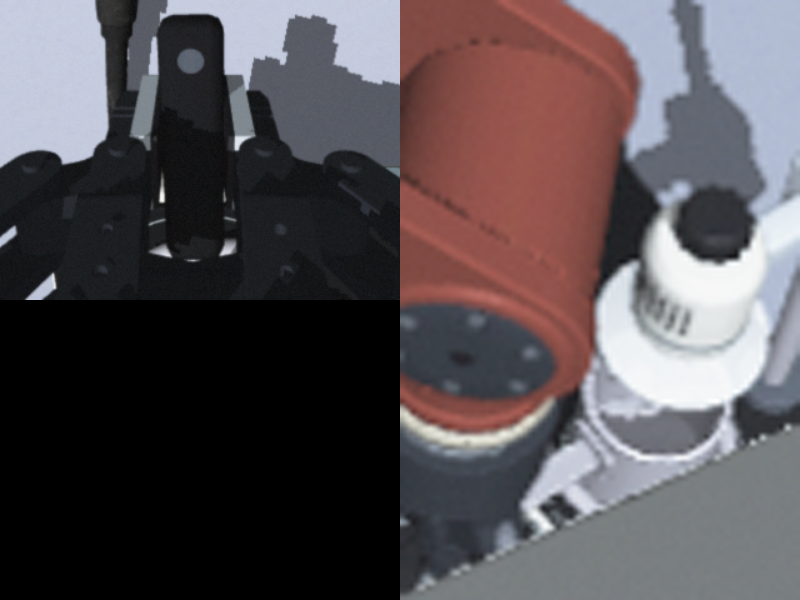

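Emit:
play_rows(
  series=[
    [[0, -0.002, 0], 0, 0.1],
    [[0, -0.002, 0], 0, 0.1],
    [[0, 0, 0], 0, 0.1],
    [[0, 0, 0], 0, 0.1],
  ],
)

```text
t: 11.75
eef_pos: [0.4772, -0.2819, 0.2342]
tcp_rot: [179.8, 0.1, -172.8]
wrist_force: [3.9, 9.1, 0.1]
gripper_width: 0.0175
grasp_force: 36.0
```

```bash
python3 - <<'E'
from h import *
import pickle
d,w=pickle.load(open('t4.pkl','rb'))
f=np.array([.5963,-.2645]); t=np.linspace(0,2*np.pi,13)
for c in (f,f+[-.0007,.005]): 
  P=np.c_[c[0]+.032*np.cos(t),c[1]+.032*np.sin(t),0*t+.1]
  q=proj(d,P); print(((q-[350,275])*5+[400,0]).round()[:,:].tolist())
s=sense();print(s['wrist_force'],s['ft_torque'])
E
```

```text
[[727.0, 365.0], [700.0, 338.0], [663.0, 326.0], [626.0, 332.0], [599.0, 353.0], [588.0, 386.0], [597.0, 420.0], [625.0, 448.0], [663.0, 461.0], [701.0, 455.0], [728.0, 432.0], [738.0, 399.0], [727.0, 365.0]]
[[720.0, 356.0], [693.0, 329.0], [656.0, 317.0], [619.0, 323.0], [591.0, 344.0], [581.0, 377.0], [590.0, 411.0], [617.0, 439.0], [655.0, 452.0], [693.0, 446.0], [721.0, 423.0], [730.0, 390.0], [720.0, 356.0]]
[3.91512504 9.12638146 0.1377607 ] [ 1.52605111 -0.77147432  0.74130442]
```

Emit:
play_rows(
  series=[
    [[0, 0, 0], 0, 0.5],
    [[0, 0, 0], 0, 0.5],
    [[0, 0, 0], 0, 0.5],
    [[0, 0, 0], 0, 0.5],
    [[0, 0, -0.02], 0, 0.5],
    [[0, 0, -0.035], 0, 0.5],
    [[0, 0, -0.035], 0, 0.5],
    [[0, 0, -0.035], 0, 0.5],
  ],
)

```text
t: 12.42
eef_pos: [0.4761, -0.2837, 0.3606]
tcp_rot: [180.0, -0.1, -172.9]
wrist_force: [0.8, -1.5, -0.1]
gripper_width: 0.0429
grasp_force: 0.0
```

Emit:
play_rows(
  series=[
    [[0, 0, -0.035], 0, 0],
    [[0, 0.02, -0.035], 0, 0],
    [[0, 0.035, -0.01], 0, 0],
    [[0, 0.035, 0], 0, 0],
    [[0, 0.035, 0], 0, 0],
    [[0, 0.035, 0], 0, 0],
    [[0, 0, 0], 0, 0],
    [[0, 0, 0], 0, 0],
  ],
)

```text
t: 13.08
eef_pos: [0.4565, -0.1236, 0.4399]
tcp_rot: [-179.9, 0.0, -172.7]
wrist_force: [0.2, -0.5, -0.3]
gripper_width: 0.0001
grasp_force: 0.0
```

```bash
python3 - <<'E'
from h import *
import pickle
d=cam('side'); w=cam('top'); pickle.dump((d,w),open('t5.pkl','wb'))
o=np.zeros((600,800,3),np.uint8)
o[:,:400]=cv2.resize(w['img'][160:280,400:480,::-1],(400,600),interpolation=cv2.INTER_CUBIC)
o[:,400:]=cv2.resize(d['img'][275:395,350:430,::-1],(400,600),interpolation=cv2.INTER_CUBIC)
cv2.imwrite('pics/t5.png',o);print(sense()['eef_pos'],sense()['tcp_rot'])
E
```

```text
[ 0.45690605 -0.12534237  0.43992886] [-1.79919641e+02  2.41327866e-02 -1.72894080e+02]
```

View pics/t5.png

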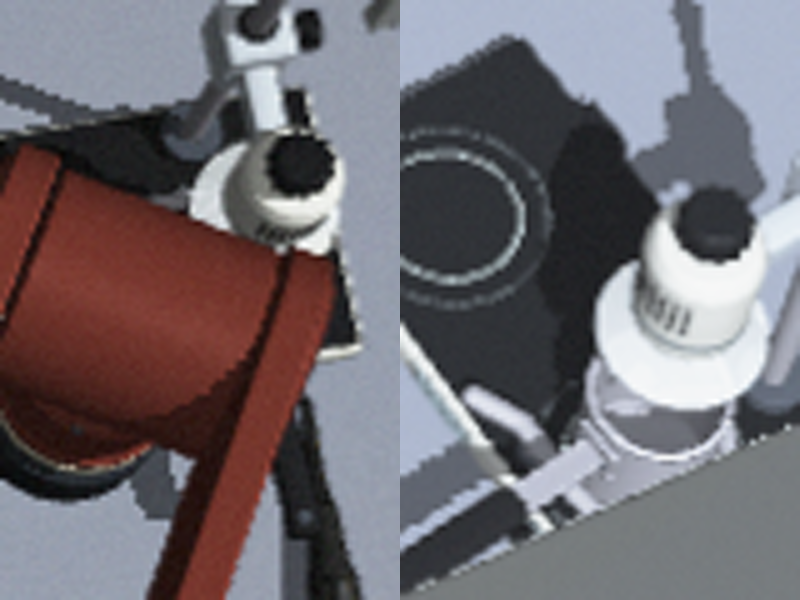

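```bash
python3 - <<'E'
from h import *
import pickle
from scipy.optimize import least_squares
d,w=pickle.load(open('t5.pkl','rb'))
t=np.linspace(0,2*np.pi,721)
def circ(c,r,z):
  q=proj(d,np.c_[c[0]+r*np.cos(t),c[1]+r*np.sin(t),0*t+z]); return (q-[350,275])*5+[402,2]
def fit(obs,r,z,c0):
  def f(c):
    q=circ(c,r,z); m=dict(L=q[:,0].min(),R=q[:,0].max(),T=q[:,1].min(),B=q[:,1].max())
    return [m[k]-v for k,v in obs.items()]
  s=least_squares(f,c0,diff_step=1e-4); return s.x,s.fun
# edges of ring lines
A,e=fit(dict(R=526,T=147,B=285),.0348,.03,[.575,-.115]); print('ring',A,e)
P,e=fit(dict(L=584,R=734,B=462),.032,.10,[.596,-.265]); print('pot',P,e)
for yaw in(7.3,7.7,8.1):
  a=np.radians(yaw); dd=P-A; print(yaw,'plate dx,dy',dd@[np.cos(a),np.sin(a)],dd@[-np.sin(a),np.cos(a)])
for j in(0,.004,.008):
  print(j,fit(dict(L=594,R=768,B=408),.036,.1565-j,[.596,-.265]))
E
```

```text
ring [ 0.57843189 -0.11442498] [-0.00812155  5.58719627 -5.2432622 ]
pot [ 0.59434586 -0.26294037] [ 0.12070783 -0.12103025  0.00419872]
7.3 plate dx,dy -0.003086070461467032 -0.14933369500924237
7.7 plate dx,dy -0.0041285326522227045 -0.14930851119124486
8.1 plate dx,dy -0.005170793624121405 -0.14927605028705476
0 (array([ 0.59542523, -0.26279454]), array([-0.57204124,  0.57387401, -0.0236363 ]))
0.004 (array([ 0.59699256, -0.26129657]), array([-0.23132805,  0.23206633, -0.00952142]))
0.008 (array([ 0.59855991, -0.25979855]), array([ 0.10674677, -0.10708614,  0.00437678]))
```

The pot is home: it sits 149.3 mm from the ring along the plate, and the fork sides bound it across. Next I go over the knob with the fingers shut.

Emit:
play_rows(
  series=[
    [[-0.02, -0.025, -0.01], 0, 0],
    [[-0.025, -0.032, 0], 0, 0],
    [[-0.025, -0.032, 0], 0, 0],
    [[-0.025, -0.032, 0], 0, 0],
    [[-0.025, -0.033, 0], 0, 0],
    [[0, 0, 0], 0, 0],
    [[0, 0, 0], 0, 0],
  ],
)

```text
t: 13.77
eef_pos: [0.5957, -0.2663, 0.4466]
tcp_rot: [179.9, -0.2, -173.1]
wrist_force: [0.3, -0.3, 0.6]
gripper_width: -0.0001
grasp_force: 0.0
```

Emit:
play_rows(
  series=[
    [[0, 0.003, 0.008], 0, 0],
    [[0, 0, 0.008], 0, 0],
    [[0, 0, 0.008], 0, 0],
    [[0, 0, 0.008], 0, 0],
    [[0, 0, 0], 0, 0],
    [[0, 0, 0], 0, 0],
  ],
)

```text
t: 14.27
eef_pos: [0.5941, -0.259, 0.4173]
tcp_rot: [180.0, -0.0, -172.8]
wrist_force: [-0.1, -0.3, 0.1]
gripper_width: -0.0004
grasp_force: 0.0
```

Emit:
play_rows(
  series=[
    [[0, -0.002, 0.004], 0, 0],
    [[0, 0, 0.004], 0, 0],
    [[0, 0, 0.003], 0, 0],
    [[0, 0, 0], 0, 0],
  ],
)

```text
t: 14.6
eef_pos: [0.5951, -0.2615, 0.4067]
tcp_rot: [-180.0, 0.1, -172.9]
wrist_force: [-0.1, 0.7, 1.7]
gripper_width: -0.0001
grasp_force: 0.8
```

Emit:
play_rows(
  series=[
    [[0, 0, 0.004], 0, 0],
    [[0, 0, 0.004], 0, 0],
    [[0, 0, 0.004], 0, 0],
    [[0, 0, 0.004], 0, 0],
    [[0, 0, 0], 0, 0],
  ],
)

```text
t: 15.02
eef_pos: [0.5949, -0.2617, 0.3894]
tcp_rot: [-180.0, -0.0, -172.9]
wrist_force: [0.7, -0.1, 1.2]
gripper_width: 0.0
grasp_force: 0.8
```

```bash
python3 - <<'E'
from h import *
import pickle
d=cam('side'); pickle.dump(d,open('t6.pkl','wb'))
cv2.imwrite('pics/t6.png',cv2.resize(d['img'][255:395,330:470,::-1],(600,600),interpolation=cv2.INTER_CUBIC))
E
```

```text
(no output)
```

View pics/t6.png

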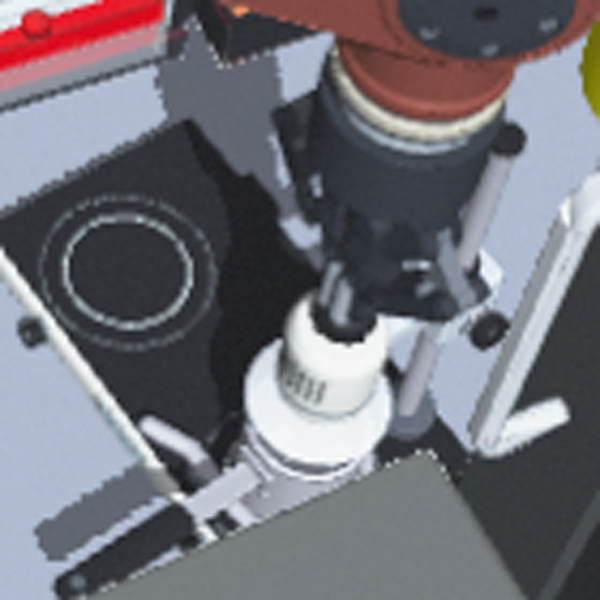

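The fingers press on the knob at (345,325) and the head is going down, with the cover now close over the rim. I keep pressing.

Emit:
play_rows(
  series=[
    [[0, 0, 0.004], 0, 0],
    [[0, 0, 0.004], 0, 0],
    [[0, 0, 0.004], 0, 0],
    [[0, 0, 0.004], 0, 0],
    [[0, 0, 0.003], 0, 0],
    [[0, 0, 0], 0, 0],
  ],
)

```text
t: 15.57
eef_pos: [0.5946, -0.2618, 0.3704]
tcp_rot: [180.0, -0.1, -172.9]
wrist_force: [-0.9, 0.3, -0.1]
gripper_width: 0.0
grasp_force: 0.0
```

Emit:
play_rows(
  series=[
    [[0, 0, 0.002], 0, 0],
    [[0, 0, 0.002], 0, 0],
    [[0, 0, 0.001], 0, 0],
    [[0, 0, 0], 0, 0],
  ],
)

```text
t: 15.9
eef_pos: [0.5947, -0.2617, 0.3694]
tcp_rot: [-180.0, -0.0, -172.9]
wrist_force: [-5.0, 2.1, 11.7]
gripper_width: -0.0
grasp_force: 5.9
```

The force has risen at TCP z 0.369, which is exactly the predicted stop height. I press slightly more and then retreat.

Emit:
play_rows(
  series=[
    [[0, 0, 0.001], 0, 0],
    [[0, 0, 0], 0, 0],
    [[0, 0, 0], 0, 0],
    [[0, 0, -0.01], 0, 0],
    [[0, 0, -0.03], 0, 0],
    [[0, 0, -0.035], 0, 0],
    [[0, 0, -0.035], 0, 0],
    [[0, 0, -0.02], 0, 0],
  ],
)

```text
t: 16.57
eef_pos: [0.5953, -0.2618, 0.4999]
tcp_rot: [-179.8, 0.3, -172.9]
wrist_force: [0.4, 0.5, 1.2]
gripper_width: -0.0003
grasp_force: 0.0
```

Emit:
play_rows(
  series=[
    [[0.03, 0.03, 0], 0, 0],
    [[0.03, 0.03, 0], 0, 0],
    [[0.03, 0.03, 0], 0, 0],
    [[0.03, 0.03, 0], 0, 0],
    [[0, 0, 0], 0, 0],
    [[0, 0, 0], 0, 0],
  ],
)

```text
t: 17.07
eef_pos: [0.4617, -0.1579, 0.4945]
tcp_rot: [180.0, -0.0, -172.8]
wrist_force: [-0.3, -0.6, 0.3]
gripper_width: 0.0001
grasp_force: 0.0
```

```bash
python3 - <<'E'
from h import *
d=cam('side'); w=cam('top')
o=np.zeros((600,800,3),np.uint8)
o[:,:400]=cv2.resize(w['img'][160:280,400:480,::-1],(400,600),interpolation=cv2.INTER_CUBIC)
o[:,400:]=cv2.resize(d['img'][275:395,350:430,::-1],(400,600),interpolation=cv2.INTER_CUBIC)
cv2.imwrite('pics/t7.png',o)
E
```

```text
(no output)
```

View pics/t7.png

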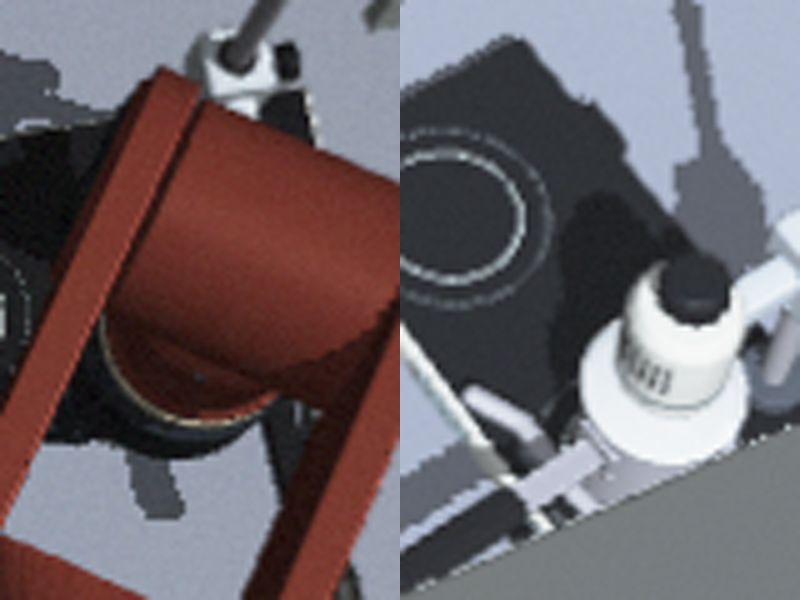

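The cover (665,390) sits directly over the pot's rim, the head is fully down, the handle points to the front, and the arm is clear.

```bash
python3 -c "
from cell import robot
print(robot.sign_off())"
```

```text
the job is handed in; nothing more can be done
None
```

The pot went onto the loading ring, slid home into the fork with its handle to the front, and the stirrer head is pressed down to its stop; the job is handed in at about 17 s of robot time, and no verdict was returned.

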